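Close the press jig over its locating pin and hold it shut

TASK

Close the press jig: pick up the loose cover by its bar grip, bring it in between the jig's two guide rails and slide it along them until the hole in its underside drops over the locating pin that is hidden beneath it. Then press the cover down against the springs as far as it goes and finish while still holding it pressed down; do not let go. Leave the vial, the spare cap and the small beaker where they stand.

Things in the scene. Friction and masses are not known exactly. Their poses are not given: they have to be found in the camera images.
- cover_grip (a point): Point in the black bar grip of the loose cover, 45 mm above the cover's underside, over its centre. The grip is 44 mm (its x) by 18 mm (y), from 26 to 61 mm above the underside: grasp it across the 18 mm, along y, from above. x runs along the bar, z up. Cover about 0.2 kg; flat on the table at first; looks the same after a half turn.
- cover_bottom (a point): Centre of the cover's underside, axes as cover_grip. The cover is a grey block 80 mm (x) by 70 mm (y) by 20 mm high, with a 62 x 54 x 6 mm slab on top that carries the bar grip. Here in the underside is the mouth of a blind round hole, 14 mm in diameter, chamfered 2 mm, 20 mm deep.
- jig: Bare aluminium press jig fixed to the table, base 150 (x) by 116 (y) mm; origin at its underside's centre, on the table top; x along its channel from the open end (-x) to the stop (+x; inner face at +67 mm, 40 mm high), z up. Two guide rails along x, inner faces at y = +-37 mm (cover 2 mm free each side), flared tops 46 mm above the table.
- slot_mid (a point): Middle of the slot in the platen, at x = y = 0 of the jig, 32 mm above the table: the height of the top of the fixed upright steel pin (10 mm in diameter, 2 mm chamfer) that stands in this slot on the channel's midline. The pin's place changes: -14 to +14 mm from here along the jig's x, not given. Axes as the jig.
- platen (a joint): Travel in m of the sprung plate between the rails, round the pin: 0 up (top 22 mm above the table), 0.006 fully down (16 mm), a hard stop. 5.4 N starts it, 10.8 N holds it down; it springs back. The cover goes in with its x along the jig's, either way round; with its underside 32 to 40 mm up it slides between the rails over the pin's top.
- vial_mid (a point): Centre of a small standing glass vial with a black cap, 22 mm in diameter, 54 mm high: a loose bystander, not to be moved.
- cap_mid (a point): Centre of a blue spare bottle cap, 52 mm in diameter, 30 mm high: a loose bystander, not to be moved.
- beaker_mid (a point): Centre of a small beaker, 60 mm wide and 60 mm high: a loose bystander, not to be moved.
Not all that is in view belongs to the job. Of the things shaped like the jig, the aluminium one is meant.

How it is judged:
By the outcome, as a careful person would: the job done as asked, in the order asked, and still so for the second after the job is handed in, while the arm keeps its last pose, push and grip.
It also fails if it takes over 54 s, if anything falls off the work surface, if the arm or the gripper's body presses on something with over 40 N, if the wrist force passes 120 N, or if a joint passes its speed limit or range.

ROBOT

A 6-joint arm with a two-finger parallel gripper is mounted at the origin on a cart in front of the work surface, level with it; the furniture and walls round the work are solid. World frame = base frame: x ahead of the robot, y to its left, z up, the work surface at z = 0. Lengths are in m, angles in rad, forces in N, time in s.
With the tool pointing down it reaches from about 0.325 to 0.9 m from the base axis. Payload 3.5 kg.
Tool frame: the origin (TCP) lies between the finger pads; the fingertips stand 17 mm ahead of it and the grasp point (between the pads) lies 2 mm behind it; z points along the fingers, y is the line along which they close (so a half turn about z gives the same grasp; the last joint's range is limited). The gripper opens to 85 mm and grips with 20 to 120 N. Pads are 22 mm wide; open, the fingers measure 114 mm over their backs; the gripper's body (76 mm by 85 mm) begins 54 mm behind the grasp point. The pads swing forward as they close: fully open they stand 13 mm farther back than shut.
Start: joints at [-1.234, 0.276, -0.026, 1.268, 0, 1.467], TCP at [0.266, -0.566, 0.227] pointing down, gripper open.
Joint ranges: [-3.12, 3.12], [-0.85, 1.88], [-1.08, 1.24], [-1.95, 2.15], [-1.57, 1.53], [-3.14, 3.14]. Speed limits (rad/s): [2.57, 2.57, 3.14, 3.14, 3.14, 3.14].

INTERFACE

Orientations are given as [roll, pitch, yaw] about the fixed x, y, z axes, in that order (R = Rz(yaw) Ry(pitch) Rx(roll)).
In Python, from plant import arm gives the robot as it stands.
- The arm moves only by the shell command python3 -m creep 'ROWS' [OPENING] [FORCE]. ROWS is JSON, one flat list of numbers, 6 for each row, row after row: the shift along the tool's x, y, z in units of 25 mm (1.0 is 25 mm), then the turn, a rotation vector about the tool's x, y, z in units of 5 degrees (1.0 is 5 degrees). In form: [x, y, z, wx, wy, wz, x, y, z, wx, wy, wz, ...]. A call has 1 to 20 rows; each row shifts and turns the commanded pose from where the row before left it, along the tool's axes as they then stand; what a row does not reach is not made up. A row lasts 1/12 s, in which the tool goes at most 41.7 mm and 7.16 degrees, less where a joint would pass 70% of its speed; a pose out of reach is approached as far as the arm can. A call is refused whole if a number of a shift passes 1 or a number of a turn 1, either way. A call with a gripper value outside its range is refused whole. OPENING is the closure in counts, from 0 (fully open) to 255 (shut), set as the call begins (- or left out, the last holds). The fingers move at their own pace and stop on an object; FORCE is the grip in N (left out, the last holds). Time passes only in rows, so rows that do not move let the fingers close. It gives the time, the measured TCP pose, the force, the opening and the grip force at its end, in the units of the state.
- arm.observe(): the state, without advancing time (a new reading comes with each control period).
- arm.capture(name): name is "scene" or "side" or "wrist"; returns a dict with "pixels" (400x640x3 uint8, blue, green, red), "depth" (400x640 float32, m along the optical axis (not along the pixel's ray), 0 where there is no reading), "fx", "fy", "cx", "cy" (pixels), "R" (3x3) and "t" (3): a world point X has camera coordinates R X + t. Camera axes: x right, y down, z forward; pixel columns grow to the right and rows downward; lengths in m; the calibration is good to about 2 mm. The wrist camera is an equidistant fisheye: a pixel r from the principal point sees the ray r / f radians off the axis. A picture is of the moment at which its call begins.
- arm.sign_off(): hands the job in; it is judged then, once.
The state is a dict: "time_s": time; "qpos": joint angles; "joint_velocities": joint speeds; "tau": joint torques, N m; "tool_pos": TCP position; "tcp_rot": TCP orientation; "force": force on the tool from outside, world axes, zero at the start; "wrist_torque": the same for the moment, N m; "grip_width": finger opening in m; "gripper_force": force on a finger pad.
Only numpy, scipy, OpenCV 4.12 (cv2) and the standard library are available. Lean on these libraries where they do the work, as an engineer would, in place of code of your own. Each camera call takes 0.05 s, during which the arm holds its last target. There are 200 camera calls.

## Working session

There is one attempt and no reset: what is moved stays moved. The work goes in short steps, Python scripts to look and compute and a shell command to move; the robot and the scene stay as the last step left them, time stands still between calls to the robot, and variables do not carry over. Pictures are saved under pics/ and viewed, at most 10 in all, crops included, and the job is handed in when it is done.

```bash
ls; mkdir -p pics; python3 - <<'E'
from plant import arm
import cv2,numpy as np,pickle
for n in("scene","side","wrist"):
    c=arm.capture(n); cv2.imwrite(f"pics/{n}0.png",c["pixels"]); pickle.dump(c,open(f"{n}0.pkl","wb"))
    print(n,c["fx"],c["cx"],c["cy"],(-c["R"].T@c["t"]).round(3),c["R"][2].round(3))
s=arm.observe();print(s)
E
```

```text
pics
scene 374.17600467748537 320.6405942797821 202.43252236847684 [0.071 0.683 0.524] [ 0.51  -0.681 -0.525]
side 401.3197637506206 325.4126876291346 197.7505340384723 [0.18  0.615 0.585] [ 0.44  -0.651 -0.619]
wrist 309.70691628693146 320.51819747276244 199.29813239797411 [ 0.332 -0.534  0.373] [-0.263 -0.122 -0.957]
{'time_s': 0.15, 'qpos': array([-1.23440304e+00,  2.77017052e-01, -2.75790936e-02,  1.26803365e+00,
        2.75052098e-05,  1.46738805e+00]), 'joint_velocities': array([-0.00124511, -0.00157746,  0.0046    , -0.00290814,  0.00056834,
       -0.00084836]), 'tau': array([ 2.52974460e-04, -4.46059120e+01,  2.95638049e+01,  1.05269326e-02,
        9.20462043e-06, -2.54016925e-05]), 'tool_pos': array([ 0.26588154, -0.56491897,  0.22587387]), 'tcp_rot': array([-3.13977182e+00, -2.16616487e-04,  4.39801343e-01]), 'force': array([0.06913666, 0.50594872, 0.17766035]), 'wrist_torque': array([ 0.02434417, -0.00455928,  0.00829637]), 'gripper_force': 0.0, 'grip_width': 0.0856047440715456}
```

View pics/scene0.png

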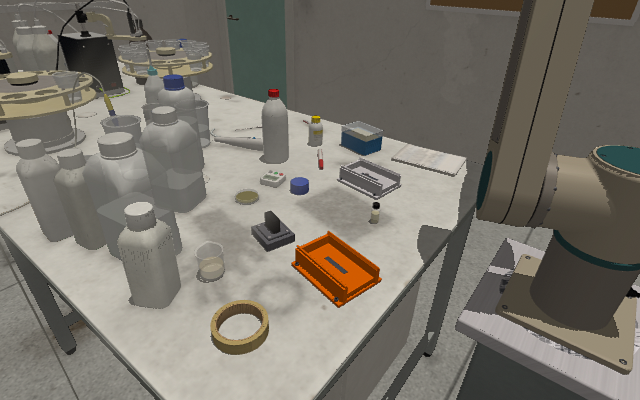

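View pics/side0.png

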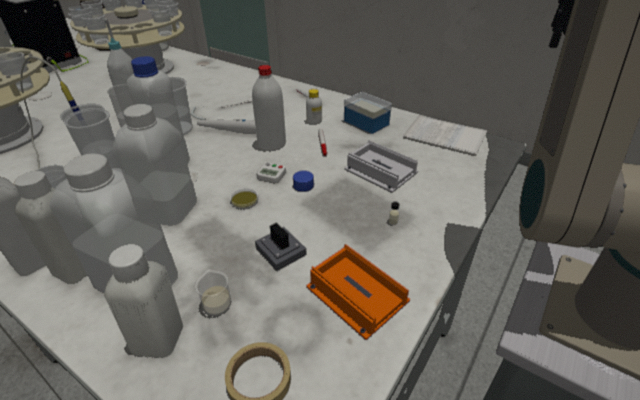

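Scene view: the cover, with its black grip, is at (272,230). The aluminium jig is at (370,178). The orange look-alike at (337,267) is rejected. The blue cap is at (299,186), the vial at (375,212) and the beaker at (210,261). In the side view the cover is at (280,247) and the jig at (381,165).

Candidates for the cover: only the grey block at (272,230), since the timer at (273,180) doesn't fit. Candidates for the jig: aluminium (370,178) or orange (337,267). I choose the aluminium one and check it in a close crop.

```bash
cat > h.py <<'E'
import cv2,numpy as np,pickle
def cloud(c):
    v,u=np.mgrid[:400,:640].astype(float); d=c["depth"]
    if c.get("fish"):
        x=(u-c["cx"])/c["fx"];y=(v-c["cy"])/c["fy"];th=np.hypot(x,y)+1e-9;k=np.tan(np.minimum(th,1.5))/th
        P=np.stack([x*k*d,y*k*d,d],-1)
    else: P=np.stack([(u-c["cx"])/c["fx"]*d,(v-c["cy"])/c["fy"]*d,d],-1)
    P=(P-c["t"])@c["R"]; P[d<=0]=np.nan
    return P
def rect(Q):
    (c,s,a)=cv2.minAreaRect((Q*1000).astype(np.float32)); return np.round(c,1),np.round(s,1),round(a,1)
E
python3 - <<'E'
from h import *
for n,jb,cb in(("scene",(325,150,410,205),(245,200,300,255)),("side",(340,135,425,195),(245,215,312,275))):
    c=pickle.load(open(n+"0.pkl","rb"));P=cloud(c)
    for nm,b in(("jig",jb),("cover",cb)):
        Q=P[b[1]:b[3],b[0]:b[2]].reshape(-1,3);Q=Q[~np.isnan(Q[:,0])]
        for lo,hi in((.006,.07),(.006,.03),(.036,.07),(.05,.07)):
            S=Q[(Q[:,2]>lo)&(Q[:,2]<hi)]
            if len(S)>8: print(n,nm,lo,hi,len(S),rect(S[:,:2]),np.percentile(S[:,2],[5,50,95]).round(3))
    for nm,(u,v) in dict(vial=(375,212),cap=(299,186),beaker=(210,261)).items():
        if n=="scene": print(nm,P[v,u].round(3))
    for x,y in [(0,0)]: pass
a=cv2.imread("pics/scene0.png")[140:270,230:430];b=cv2.imread("pics/side0.png")[130:280,235:430]
A=cv2.resize(a,(800,520)[:2] and (600,390),interpolation=cv2.INTER_CUBIC);cv2.imwrite("pics/crop1.png",A)
E
```

```text
scene jig 0.006 0.07 1826 (array([ 548.6, -207.8]), array([186.9, 465.7]), 19.3) [0.008 0.024 0.046]
scene jig 0.006 0.03 1177 (array([ 566.7, -259.5]), array([186.9, 356.2]), 19.3) [0.008 0.019 0.028]
scene jig 0.036 0.07 459 (array([ 492.6, -139.3]), array([148.3, 275.3]), 55.3) [0.037 0.042 0.048]
scene jig 0.05 0.07 18 (array([424.1, -11.2]), array([14.5, 11.1]), 26.3) [0.053 0.055 0.056]
scene cover 0.006 0.07 1034 (array([593.3, 187.8]), array([ 71.5, 284.8]), 71.3) [0.008 0.025 0.061]
scene cover 0.006 0.03 746 (array([597., 187.]), array([ 71.5, 277.1]), 71.7) [0.008 0.021 0.028]
scene cover 0.036 0.07 249 (array([525.6, 211.7]), array([ 18.3, 141.2]), 70.9) [0.038 0.054 0.063]
scene cover 0.05 0.07 145 (array([570.7, 196. ]), array([18.1, 45.5]), 70.9) [0.052 0.061 0.063]
vial [ 0.42  -0.003  0.035]
cap [0.649 0.01  0.029]
beaker [0.561 0.373 0.053]
side jig 0.006 0.07 2304 (array([ 529.3, -252.2]), array([284.9, 153. ]), 81.9) [0.008 0.024 0.045]
side jig 0.006 0.03 1493 (array([ 520.6, -248.9]), array([285.8, 151. ]), 77.8) [0.007 0.022 0.028]
side jig 0.036 0.07 576 (array([ 541.1, -169.2]), array([ 95.6, 152.9]), 82.1) [0.037 0.041 0.047]
side cover 0.006 0.07 1350 (array([541. , 205.1]), array([ 72.2, 149.5]), 72.2) [0.01  0.025 0.061]
side cover 0.006 0.03 1003 (array([541.7, 204.9]), array([ 72.2, 147.9]), 72.2) [0.009 0.021 0.028]
side cover 0.036 0.07 302 (array([532.1, 208.3]), array([ 17.8, 130.5]), 73.5) [0.039 0.058 0.062]
side cover 0.05 0.07 203 (array([572.6, 196.3]), array([17.8, 46. ]), 73.5) [0.053 0.06  0.063]
```

View pics/crop1.png

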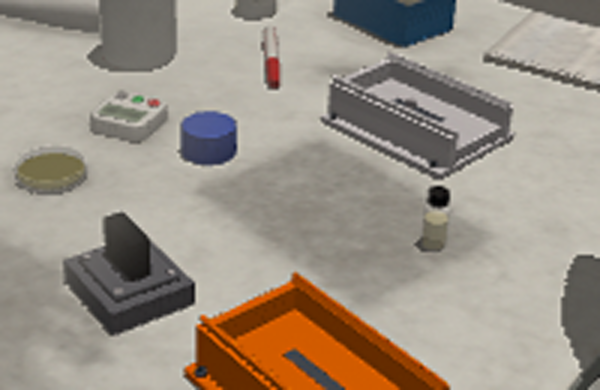

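The crop confirms the choice: a grey cover with an upright black bar at (127,247), and an aluminium jig at (420,115) with its open end towards the lower right. The vial at (435,218) stands in front of that open end. Next I measure the jig by clustering.

```bash
python3 - <<'E'
from h import *
from scipy.ndimage import label
for n,s in(("scene",(370,178)),("side",(381,165))):
    c=pickle.load(open(n+"0.pkl","rb"));P=cloud(c)
    print(n,"seed",P[s[1],s[0]])
    m=np.nan_to_num((P[...,2]>.005)&(P[...,2]<.06)).astype(bool)
    p0=P[s[1],s[0]];m&=np.hypot(P[...,0]-p0[0],P[...,1]-p0[1])<.13
    l,k=label(m);m=l==l[s[1],s[0]] if l[s[1],s[0]] else m
    Q=P[m]
    print("all",len(Q),rect(Q[:,:2]))
    for lo,hi in((.005,.012),(.017,.025),(.034,.039),(.039,.043),(.043,.05)):
        S=Q[(Q[:,2]>lo)&(Q[:,2]<hi)]; 
        if len(S)>8: print(lo,hi,len(S),rect(S[:,:2]))
    # height map text
    g={}
    for q in Q: g.setdefault((int(q[0]//.01),int(q[1]//.01)),[]).append(q[2])
    xs=[k[0] for k in g];ys=[k[1] for k in g]
    print("y",min(ys),max(ys))
    for x in range(max(xs),min(xs)-1,-1): print(x,' '.join('%2d'%(1000*np.median(g[x,y])) if (x,y) in g else ' .' for y in range(max(ys),min(ys)-1,-1)))
E
```

```text
scene seed [ 0.51000572 -0.12614567  0.04652147]
all 1584 (array([ 538.6, -166.6]), array([110.8, 153.7]), 82.8)
0.005 0.012 249 (array([ 520.8, -131.8]), array([182.6,  91.7]), 25.2)
0.017 0.025 473 (array([ 539.3, -168.7]), array([ 94.5, 150.2]), 81.7)
0.034 0.039 141 (array([ 537.9, -167.3]), array([ 91.5, 151.4]), 83.2)
0.039 0.043 190 (array([ 537.9, -169.6]), array([ 95.2, 149.6]), 81.9)
0.043 0.05 159 (array([ 538.3, -168.7]), array([ 92.1, 148.6]), 81.8)
y -23 -11
61  .  .  8 25 46 40 39 40  .  .  .  .  .
60  .  .  9 31  . 40 36 32 34 31 34 32  .
59  .  .  8 27 39  .  . 24 23 23 23 34 46
58  .  8 12 30  .  .  . 23 23 23 22 36 29
57  .  8 18 40  .  .  . 23 23 22 24 36  .
56  .  9 24 44  .  .  . 24 23 23 23 33  .
55  .  8 27 44  .  . 30 23  . 23 24 35  .
54  .  8 26 43  .  . 30 26 23 23 28 40  .
53  .  7 27  .  .  . 24 23 22 23 35 40  .
52  8  8 33  .  .  . 23 24 23 22 32 46  .
51  . 16 33  .  .  . 23 23 23 22 32  .  .
50  7 24 37  .  .  . 23 23 22 23 34  .  .
49  8 22 42  .  .  . 23 22 22 23 38  .  .
48  8 27 46  .  . 22 23 23 23 23 34  .  .
47  8 24 25 15 21 23 22 22 23 28 36
[... 622 characters left out ...]
0 45 40 39 39 39 38  .  .  .
60  .  . 10 30  . 36 35 28 30 31 31 38 42
59  .  5  8 29  .  . 23 22 23 23 21 35 45
58  .  7 16 32  .  . 22 21 22 22 23 34  .
57  .  7 20 41  .  . 22 23 23 22 22 34  .
56  .  6 22 42  .  . 23 22 23 22 22 33  .
55  .  7 23 42  .  . 23 23 23 22 31 35  .
54  .  7 28 44  .  . 24 27 22 22 33 39  .
53  .  8 29 46  .  . 22 22 23 22 30 43  .
52  6  8 31  .  . 23 22 22 23 22 31 44  .
51  7 13 30  .  . 24 23 23 23 22 31 45  .
50  7 21 39  .  . 21 22 23 22 22 35  .  .
49  7 25 41  .  . 23 22 21 22 22 36  .  .
48  8 24 42  .  . 22 22 22 22 24 35  .  .
47  7 25 29 19 19 21 22 22 22 25 40  .  .
46  .  .  .  5  6  9 15 16 16 24 30  9  .
45  .  .  .  .  .  .  .  .  . 22 27  8  .
```

Jig centre is about (0.540, -0.168), yaw about -7.5°, with the stop on the far side. Cover grip is at (0.572, 0.196), its y axis about 72° and its top at 61 mm. Grasp yaw is 162.5° so that q6 stays in range. Now moving above the cover.

```bash
python3 -m creep '[0.69,-0.64,0,0,0,0,0.69,-0.64,0,0,0,0,0.69,-0.64,0,0,0,0,0.69,-0.64,0,0,0,0,0.69,-0.64,0,0,0,0,0.69,-0.64,0,0,0,0,0.69,-0.64,0,0,0,0,0.69,-0.64,0,0,0,0,0.69,-0.64,0,0,0,0,0.69,-0.64,0,0,0,0,0.69,-0.64,0,0,0,0,0.69,-0.64,0,0,0,0,0.69,-0.64,0,0,0,0,0.69,-0.64,0,0,0,0,0.69,-0.64,0,0,0,0,0.69,-0.64,0,0,0,0,0.69,-0.64,0,0,0,0,0.69,-0.64,0,0,0,0,0.69,-0.64,0,0,0,0,0.69,-0.64,0,0,0,0]' 0
python3 -m creep '[0.69,-0.64,0,0,0,0,0.69,-0.64,0,0,0,0,0.69,-0.64,0,0,0,0,0.69,-0.64,0,0,0,0,0.69,-0.64,0,0,0,0,0.69,-0.64,0,0,0,0,0.69,-0.64,0,0,0,0,0.69,-0.64,0,0,0,0,0.69,-0.64,0,0,0,0,0.69,-0.64,0,0,0,0,0.69,-0.64,0,0,0,0,0.69,-0.64,0,0,0,0,0.69,-0.64,0,0,0,0,0.69,-0.64,0,0,0,0,0.69,-0.64,0,0,0,0]'
python3 -m creep '[0,0,0,0,0,-1,0,0,0,0,0,-1,0,0,0,0,0,-1,0,0,0,0,0,-1,0,0,0,0,0,-1,0,0,0,0,0,-1,0,0,0,0,0,-1,0,0,0,0,0,-1,0,0,0,0,0,-1,0,0,0,0,0,-1,0,0,0,0,0,-1,0,0,0,0,0,-1,0,0,0,0,0,-1,0,0,0,0,0,-1,0,0,0,0,0,-1,0,0,0,0,0,-1,0,0,0,0,0,-1,0,0,0,0,0,-1,0,0,0,0,0,-1,0,0,0,0,0,-1]'
python3 -m creep '[0,0,0,0,0,-1,0,0,0,0,0,-1,0,0,0,0,0,-1,0,0,0,0,0,-1,0,0,0,0,0,-1,0,0,0,0,0,-1,0,0,0,0,0,-1,0,0,0,0,0,-0.5,0,0,0,0,0,0,0,0,0,0,0,0]'
python3 - <<'E'
from h import *
from plant import arm
c=arm.capture("wrist");c["fish"]=1;pickle.dump(c,open("w1.pkl","wb"));cv2.imwrite("pics/w1.png",c["pixels"])
P=cloud(c)
d=np.hypot(P[...,0]-.572,P[...,1]-.196)
m=(d<.045)&(P[...,2]>.05)&(P[...,2]<.075);Q=P[m];print(len(Q),rect(Q[:,:2]),np.median(Q[:,2]))
m=(d<.08)&(P[...,2]>.013)&(P[...,2]<.03);Q=P[m];print(len(Q),rect(Q[:,:2]),np.median(Q[:,2]))
s=arm.observe();print(s["qpos"],s["tool_pos"],s["tcp_rot"],s["time_s"])
E
```

```text
time_s: 1.82
tool_pos: [0.442, -0.1278, 0.2266]
tcp_rot: [-3.141, 0.0, 0.44]
force: [0.2, -0.8, 0.9]
grip_width: 0.0853
gripper_force: 0.0
time_s: 3.07
tool_pos: [0.5739, 0.1993, 0.2263]
tcp_rot: [-3.141, 0.001, 0.44]
force: [-0.5, -0.3, 0.0]
grip_width: 0.0855
gripper_force: 0.0
time_s: 4.73
tool_pos: [0.5736, 0.1981, 0.2263]
tcp_rot: [-3.141, -0.0, 2.189]
force: [-0.4, -0.5, 0.2]
grip_width: 0.0851
gripper_force: 0.0
time_s: 5.57
tool_pos: [0.5737, 0.1982, 0.2265]
tcp_rot: [-3.141, -0.001, 2.838]
force: [-0.2, -0.3, -0.0]
grip_width: 0.0854
gripper_force: 0.0
723 (array([570.7, 195.2]), array([17.6, 44.8]), 72.1) 0.06054096930455893
3348 (array([570.7, 195. ]), array([70.8, 80.7]), 72.5) 0.02448414376847921
[ 2.26122980e-01  2.45273764e-01 -6.75114983e-02  1.25861111e+00
 -7.90091574e-06  5.29273843e-01] [0.57376792 0.19818208 0.22650667] [-3.14128287e+00 -5.13952288e-04  2.83844171e+00] 5.6167
```

View pics/w1.png

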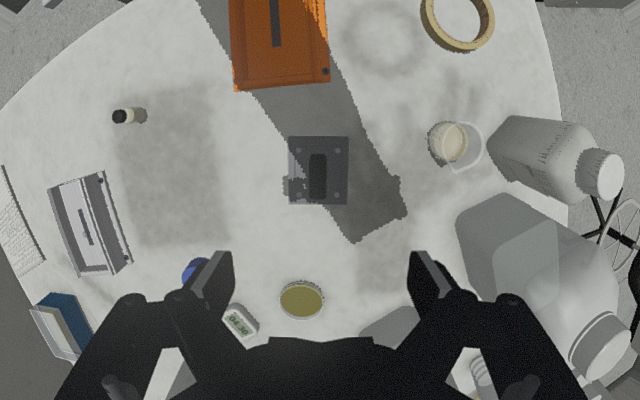

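Wrist view: the cover and its bar are centred at (317,172), clear all round. The open jig is at (90,223) and the vial at (128,116). The measured centre is (0.5707, 0.1952). Now descending and gripping.

```bash
python3 -m creep '[0.08,-0.15,0.9,0,0,0,0,0,0.9,0,0,0,0,0,0.9,0,0,0,0,0,0.9,0,0,0,0,0,0.9,0,0,0,0,0,0.9,0,0,0,0,0,0.9,0,0,0,0,0,0.45,0,0,0,0,0,0.45,0,0,0,0,0,0,0,0,0]'
python3 -m creep '[0,0,0,0,0,0,0,0,0,0,0,0,0,0,0,0,0,0,0,0,0,0,0,0,0,0,0,0,0,0,0,0,0,0,0,0,0,0,0,0,0,0,0,0,0,0,0,0,0,0,0,0,0,0,0,0,0,0,0,0,0,0,0,0,0,0,0,0,0,0,0,0]' 255 80
```

```text
time_s: 6.45
tool_pos: [0.5693, 0.1949, 0.0446]
tcp_rot: [-3.14, -0.003, 2.839]
force: [0.6, -0.5, -1.2]
grip_width: 0.0854
gripper_force: 0.0
time_s: 7.45
tool_pos: [0.5717, 0.1953, 0.048]
tcp_rot: [3.141, 0.001, 2.84]
force: [-1.2, -0.8, 5.9]
grip_width: 0.0151
gripper_force: 79.6
```

```bash
python3 -m creep '[0,0,-0.5,0,0,0,0,0,-1,0,0,0,0,0,-1,0,0,0,0,0,-1,0,0,0,0,0,-0.5,0,0,0,0,0,0,0,0,0,0,0,0,0,0,0]'
python3 - <<'E'
from h import *
from plant import arm
c=arm.capture("wrist");c["fish"]=1;pickle.dump(c,open("w2.pkl","wb"));cv2.imwrite("pics/w2.png",c["pixels"])
P=cloud(c)
d=np.hypot(P[...,0]-.572,P[...,1]-.196)
for lo,hi in((.15,.175),(.115,.124),(.124,.13),(.09,.115)):
  m=(d<.07)&(P[...,2]>lo)&(P[...,2]<hi);Q=P[m];
  if len(Q)>5: print(lo,len(Q),rect(Q[:,:2]),np.median(Q[:,2]))
for n in("scene","side"):
  k=arm.capture(n);pickle.dump(k,open(n+"2.pkl","wb"));P=cloud(k)
  d=np.hypot(P[...,0]-.572,P[...,1]-.196);m=(d<.07)&(P[...,2]>.08)&(P[...,2]<.13);Q=P[m];print(n,len(Q),rect(Q[:,:2]),np.percentile(Q[:,2],[2,10,50,90]))
s=arm.observe();print(s["tool_pos"],s["tcp_rot"],s["force"],s["grip_width"],s["gripper_force"])
E
```

```text
time_s: 8.03
tool_pos: [0.5711, 0.1953, 0.147]
tcp_rot: [3.141, 0.001, 2.84]
force: [-0.1, 0.2, -1.7]
grip_width: 0.0153
gripper_force: 78.7
0.15 3819 (array([570.1, 195.6]), array([41.7, 40.4]), 25.9) 0.1599752260192879
0.115 4456 (array([566.6, 196.3]), array([70.7, 72.8]), 72.6) 0.11903103114519314
0.124 3638 (array([560.6, 198.3]), array([53.8, 41.9]), 72.4) 0.1249927354392007
0.09 554 (array([532.4, 207.2]), array([70.5,  1.1]), 72.4) 0.10594177141312466
scene 872 (array([569.2, 194.8]), array([71.5, 82.7]), 72.1) [0.09861808 0.10284095 0.11812195 0.12489104]
side 1243 (array([570.8, 194.9]), array([71.6, 83. ]), 72.4) [0.09878656 0.10353673 0.11757463 0.12400995]
[0.56920577 0.19485542 0.14454938] [-3.13952602 -0.00364825  2.83962388] [ 0.64201711  0.70557161 -2.22322219] 0.015068861434465744 78.68739366531372
```

View pics/w2.png

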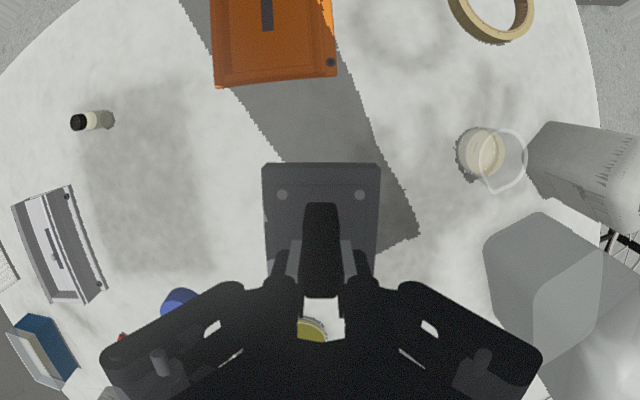

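The cover is held level (centre at (320,230), bar between the pads), and its underside is about 48 mm below the TCP. The jig at (57,243) is unchanged. I'll refine the jig and look for the pin using all stored views.

```bash
python3 - <<'E'
from h import *
for n in("scene0","side0","scene2","side2","w1","w2"):
    P=cloud(pickle.load(open(n+".pkl","rb")));Q=P[~np.isnan(P[...,0])]
    c0=np.array([.5395,-.1685]);a=np.radians(-7.6)
    R=np.array([[np.cos(a),np.sin(a)],[-np.sin(a),np.cos(a)]])
    L=(Q[:,:2]-c0)@R.T*1000; z=Q[:,2]*1000
    k=(abs(L[:,0])<85)&(abs(L[:,1])<70)
    L=L[k];z=z[k]
    s=(z>35)&(z<50);r=rect(L[s]/1000)
    pl=(abs(L[:,0])<50)&(abs(L[:,1])<20)
    p=pl&(z>26.5)&(z<40)
    # rail lines: y of tops for each rail
    for sg in(1,-1):
        t=(z>43)&(z<50)&(sg*L[:,1]>25)&(abs(L[:,0])<60)
        if t.sum()>10:
            f=np.polyfit(L[t,0],L[t,1],1);print("  rail",sg,t.sum(),f.round(3),L[t,1].min().round(1),L[t,1].max().round(1))
    print(n,"tops",r,"platen",np.median(z[pl&(z<27)]).round(1),"pin",p.sum(),L[p].mean(0).round(1) if p.any() else '',L[p].min(0).round(1) if p.any() else '',L[p].max(0).round(1) if p.any() else '',z[p].max() if p.any() else '')
E
```

```text
rail 1 64 [-1.000e-03  3.967e+01] 35.5 45.5
  rail -1 65 [-6.0000e-03 -4.2009e+01] -46.7 -37.3
scene0 tops (array([-1.6, -0.8]), array([ 95.2, 150.2]), 89.9) platen 23.6 pin 12 [ 7.7 -1. ] [ 4.5 -5. ] [12.4  3.2] 34.62947649784339
  rail 1 73 [-9.0000e-03  3.9916e+01] 34.7 44.0
  rail -1 85 [ 1.0000e-03 -4.2109e+01] -46.7 -37.5
side0 tops (array([ 1.7, -0.5]), array([ 95.6, 152.9]), 89.7) platen 22.9 pin 11 [9.4 0.1] [ 5.  -2.8] [14.5  3.4] 33.5306840823195
  rail 1 59 [-1.2000e-02  3.9848e+01] 35.7 43.8
  rail -1 67 [-4.0000e-03 -4.1921e+01] -46.5 -37.1
scene2 tops (array([-0.4, -1.1]), array([152.5,  97.3]), 0.1) platen 23.4 pin 12 [ 7.5 -0.7] [ 5.  -5.4] [12.8  2.9] 35.058971915528204
  rail 1 76 [4.0000e-03 3.9842e+01] 36.0 44.0
  rail -1 84 [-1.0000e-02 -4.2117e+01] -47.9 -36.7
side2 tops (array([ 1.3, -0.1]), array([152.5,  95.7]), 0.4) platen 22.6 pin 14 [ 9.2 -0.5] [ 4.2 -4.3] [16.6  4.8] 33.533857991810855
  rail 1 208 [-6.0000e-03  3.9582e+01] 35.5 42.2
  rail -1 195 [-1.1000e-02 -4.2421e+01] -46.3 -36.6
w1 tops (array([-1.5,  0.2]), array([ 93.2, 150.1]), 89.9) platen 22.3 pin 27 [ 7.4 -0.6] [ 3.5 -6.5] [12.4  2.7] 33.58577546409147
  rail 1 275 [-8.0000e-03  3.9793e+01] 35.7 43.5
  rail -1 226 [-7.0000e-03 -4.2164e+01] -47.2 -37.4
w2 tops (array([-1.2, -0.4]), array([ 93.4, 150.8]), 89.3) platen 22.3 pin 36 [ 7.3 -0.2] [ 3.  -4.7] [11.5  4. ] 33.13456558640127
```

Pin at jig x ≈ +8 mm, jig yaw ≈ -7.9°, midline 0.9 mm to the -y side. Carrying the cover over the channel's open half (jig x = -35) with the underside at about 100 mm.

```bash
python3 -m creep '[-0.11,-0.91,0,0,0,0,-0.11,-0.91,0,0,0,0,-0.11,-0.91,0,0,0,0,-0.11,-0.91,0,0,0,0,-0.11,-0.91,0,0,0,0,-0.11,-0.91,0,0,0,0,-0.11,-0.91,0,0,0,0,-0.11,-0.91,0,0,0,0,-0.11,-0.91,0,0,0,0,-0.11,-0.91,0,0,0,0,-0.11,-0.91,0,0,0,0,-0.11,-0.91,0,0,0,0,-0.11,-0.91,0,0,0,0,-0.11,-0.91,0,0,0,0,-0.11,-0.91,0,0,0,0,-0.11,-0.91,0,0,0,0,0,0,0,0,0,-0.96,0,0,0,0,0,-0.96,0,0,0,0,0,0]'
python3 -m creep '[0,0,0.5,0,0,0,0,0,0.5,0,0,0,0,0,0,0,0,0,0,0,0,0,0,0]'
cat > look.py <<'E'
from h import *
from plant import arm
import sys
u=float(sys.argv[1]) # expected underside z
for n in("scene","side"):
  k=arm.capture(n);cv2.imwrite(f"pics/{n}_{sys.argv[2]}.png",k["pixels"]);P=cloud(k);Q=P[~np.isnan(P[...,0])]
  a=np.radians(-7.9);R=np.array([[np.cos(a),np.sin(a)],[-np.sin(a),np.cos(a)]])
  L=(Q[:,:2]-[.5394,-.1694])@R.T*1000;z=Q[:,2]*1000-u
  s=(abs(L[:,0])<110)&(abs(L[:,1])<45)&(z>4)&(z<22.5)
  t=(abs(L[:,0])<110)&(abs(L[:,1])<45)&(z>18)&(z<22)
  print(n,"block (jig mm)",s.sum(),rect(L[s]/1000),"top",rect(L[t]/1000),np.median(z[t])-20)
s=arm.observe();T=s["tool_pos"];print("TCP",T,s["tcp_rot"],s["force"],"jig",((T[:2]-[.5394,-.1694])@R.T*1000).round(1),s["grip_width"])
E
python3 look.py 75 a
```

```text
time_s: 9.77
tool_pos: [0.5033, -0.1654, 0.1449]
tcp_rot: [3.14, -0.003, 3.007]
force: [-1.0, -0.7, -2.1]
grip_width: 0.0152
gripper_force: 78.9
time_s: 10.1
tool_pos: [0.5032, -0.1644, 0.1202]
tcp_rot: [3.14, -0.004, 3.006]
force: [-0.2, -0.1, -2.1]
grip_width: 0.0155
gripper_force: 78.9
scene block (jig mm) 310 (array([-36.7,   3.2]), array([83.9, 72.1]), 3.3) top (array([-38. ,   0.7]), array([71.9, 81. ]), 89.4) -1.1673098227856897
side block (jig mm) 421 (array([-34. ,   1.5]), array([83.1, 72.8]), 1.5) top (array([-34.4,   1.3]), array([81.8, 72.8]), 1.3) -0.8094707288674243
TCP [ 0.50472299 -0.16519716  0.12185026] [ 3.14153237e+00 -2.65945125e-04  3.00666199e+00] [ 0.55956444  0.7303184  -2.0963061 ] jig [-34.9  -0.6] 0.01584228978159051
```

```bash
python3 -m creep '[0,-0.03,0.3,0,0,0,0,0,0.3,0,0,0,0,0,0.3,0,0,0,0,0,0.2,0,0,0,0,0,0.2,0,0,0,0,0,0.2,0,0,0,0,0,0,0,0,0,0,0,0,0,0,0]'
python3 look.py 36 b
python3 - <<'E'
import cv2,numpy as np
a=cv2.imread("pics/scene_b.png")[130:230,300:430];b=cv2.imread("pics/side_b.png")[115:215,315:445]
cv2.imwrite("pics/crop2.png",cv2.resize(np.hstack([a,b]),(780,300),interpolation=cv2.INTER_CUBIC))
E
```

```text
time_s: 10.87
tool_pos: [0.5043, -0.166, 0.0839]
tcp_rot: [3.141, -0.001, 3.007]
force: [0.5, -0.2, -2.3]
grip_width: 0.0156
gripper_force: 78.9
scene block (jig mm) 480 (array([-1.1, -0. ]), array([153.8,  89.6]), 0.2) top (array([-36. ,  -1.4]), array([73.6, 84. ]), 89.0) 0.5519851517784957
side block (jig mm) 651 (array([0.6, 0.2]), array([ 89.8, 150. ]), 89.9) top (array([-33.3,  -1.6]), array([73.9, 81.8]), 88.6) 0.4995472588380281
TCP [ 0.50488054 -0.16624361  0.08455308] [-3.14142228e+00  5.49042086e-04  3.00713525e+00] [ 0.00656574  0.44236485 -3.19880387] jig [-34.6  -1.6] 0.015418571598303574
```

View pics/crop2.png

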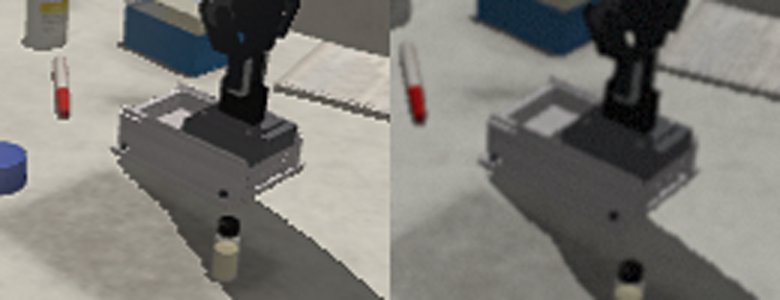

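The crop shows the cover seated between both rails, with no contact force. The underside is at about 36 mm, above the pin. Sliding 43 mm along the rails to the pin.

```bash
python3 -m creep '[-0.285,0.02,0,0,0,0,-0.285,0,0,0,0,0,-0.285,0,0,0,0,0,-0.285,0,0,0,0,0,-0.285,0,0,0,0,0,-0.285,0,0,0,0,0,0,0,0,0,0,0,0,0,0,0,0,0]'
python3 look.py 36 c
python3 -m creep '[0,0,0.08,0,0,0,0,0,0.08,0,0,0,0,0,0.08,0,0,0,0,0,0,0,0,0,0,0,0,0,0,0]'
```

```text
time_s: 11.63
tool_pos: [0.5475, -0.1714, 0.0842]
tcp_rot: [-3.142, -0.0, 3.007]
force: [-0.5, 0.2, -2.9]
grip_width: 0.0156
gripper_force: 78.9
scene block (jig mm) 447 (array([-0.1,  0.4]), array([151. ,  89.6]), 0.3) top (array([7.7, 0.5]), array([84.3, 73.2]), 3.6) 0.8132219126683715
side block (jig mm) 643 (array([1.3, 0.3]), array([151.4,  89.5]), 0.1) top (array([ 9.7, -0.1]), array([71.4, 81.9]), 89.9) 0.38588972276345146
TCP [ 0.54660947 -0.17113863  0.08407093] [ 3.14135130e+00 -9.75974598e-04  3.00725159e+00] [-0.88216856  0.2573526  -1.3519894 ] jig [ 7.4 -0.7] 0.015407199582116598
time_s: 12.15
tool_pos: [0.5466, -0.1712, 0.078]
tcp_rot: [3.141, -0.001, 3.007]
force: [-0.4, -0.5, -2.2]
grip_width: 0.0151
gripper_force: 78.9
```

No contact force, and the underside (about 30 mm) is already below the pin top, so the hole is over the pin. Continuing down.

```bash
python3 -m creep '[0,0,0.08,0,0,0,0,0,0.08,0,0,0,0,0,0.08,0,0,0,0,0,0,0,0,0,0,0,0,0,0,0]'
python3 -m creep '[0,0,0.08,0,0,0,0,0,0.08,0,0,0,0,0,0.08,0,0,0,0,0,0,0,0,0,0,0,0,0,0,0]'
```

```text
time_s: 12.57
tool_pos: [0.5468, -0.1712, 0.072]
tcp_rot: [3.141, -0.001, 3.007]
force: [-0.3, -0.4, -2.2]
grip_width: 0.0155
gripper_force: 78.9
time_s: 12.98
tool_pos: [0.5474, -0.1716, 0.067]
tcp_rot: [-3.141, 0.001, 3.007]
force: [-1.1, 0.3, 4.5]
grip_width: 0.0151
gripper_force: 79.7
```

```bash
python3 -m creep '[0,0,0.08,0,0,0,0,0,0.08,0,0,0,0,0,0,0,0,0,0,0,0,0,0,0]'
python3 -m creep '[0,0,0.06,0,0,0,0,0,0.04,0,0,0,0,0,0,0,0,0,0,0,0,0,0,0]'
```

```text
time_s: 13.32
tool_pos: [0.5474, -0.1716, 0.0639]
tcp_rot: [-3.141, 0.001, 3.007]
force: [-4.0, 0.1, 10.0]
grip_width: 0.0152
gripper_force: 80.4
time_s: 13.65
tool_pos: [0.5476, -0.1717, 0.0638]
tcp_rot: [-3.141, 0.002, 3.007]
force: [-8.7, 2.6, 23.7]
grip_width: 0.0157
gripper_force: 82.1
```

The hard stop is reached: force climbs while z stays at 0.0638. I'll ease the small side load and verify.

```bash
python3 -m creep '[0.03,0,0.02,0,0,0,0,0,0,0,0,0,0,0,0,0,0,0,0,0,0,0,0,0,0,0,0,0,0,0,0,0,0,0,0,0]'
python3 look.py 16 d
python3 - <<'E'
from h import *
import cv2
a=cv2.imread("pics/scene_d.png")[130:260,230:430];b=cv2.imread("pics/side_d.png")[115:245,240:440]
cv2.imwrite("pics/crop3.png",cv2.resize(np.hstack([a,b]),(800,260),interpolation=cv2.INTER_CUBIC))
E
```

```text
time_s: 14.15
tool_pos: [0.5476, -0.1717, 0.0638]
tcp_rot: [-3.141, 0.003, 3.007]
force: [-8.5, 3.4, 24.1]
grip_width: 0.0154
gripper_force: 82.3
scene block (jig mm) 393 (array([-2.6,  0.2]), array([149.6,  89.6]), 0.0) top (array([-2.7,  1.5]), array([149.6,  86.6]), 0.2) 0.7260896801392889
side block (jig mm) 539 (array([1.4, 0.8]), array([151.4,  89.1]), 0.4) top (array([1.4, 1. ]), array([150.7,  88.1]), 0.0) 0.2696024102708492
TCP [ 0.54757885 -0.1716944   0.0637892 ] [-3.14076955e+00  3.07896270e-03  3.00729956e+00] [-7.44738481  3.34241629 25.23619861] jig [ 8.4 -1.1] 0.01576298338056089
```

View pics/crop3.png

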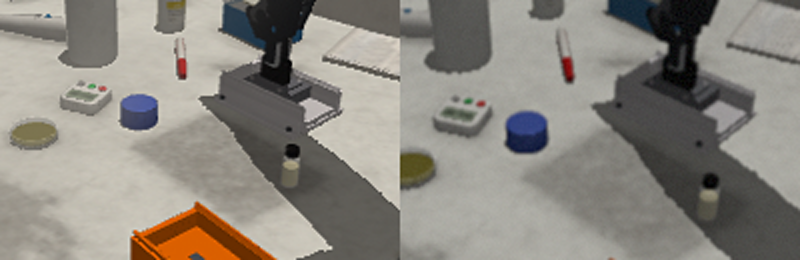

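The crop shows the cover sunk between the rails with the gripper still on it, and the vial and cap untouched. The underside is at about 16 mm, the force is steady at about 24 N, and the travel is at its hard stop.

```bash
python3 -c "
from plant import arm
print(arm.sign_off())"
```

```text
the job is handed in; nothing more can be done
None
```

The cover is seated over the pin and held against the hard stop at about 24 N, still gripped; the job was handed in at about 14 s, with the vial, cap and beaker not touched.

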